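Let the hoist winch back to its stop

TASK

Run the little hand winch of the clothes-airer hoist back to its stop so that it can be re-corded. First ease the crank forward a little so that the hooked pawl comes free of its tooth, then swing the pawl right over until it lies back clear of the ratchet wheel. Then turn the crank backward until it presses gently on the sprung rubber stop, and leave it resting there; do not force the pawl or the stop, and leave the things around the winch where they are.

Things in the scene. Friction and masses are not known exactly. Their poses are not given: they have to be found in the camera images.
- winch: hand winch on a wooden board (190 x 310 x 18 mm) fixed to the table. Origin on the table under the axle, which is 105 mm up; z up; x along the axle, from the crank side (-x, facing the robot) to the rear; y to the robot's left at yaw 0. Two steel cheek plates, 146 mm high, stand behind the ratchet wheel, at x = 0 and beyond; all that is handled sticks out in front of them (-x).
- drum (a joint): angle of drum, ratchet wheel and crank about the winch's +x, rad. About 0 at the start; positive is forward (clockwise seen from the robot, the crank's top goes to -y), negative is backward (the crank goes over to +y and down on to the stop). A brake drags with 0.6 N m, 7 N at the handle, so it stays where it is left; forward travel ends at 0.75.
- crank: flat steel crank arm, 8 x 105 x 14 mm, fixed to the drum, with a black handle. Origin on the axle; its y axis points along the arm to the handle. At drum = 0 the arm stands 60 degrees above the winch's +y direction.
- crank_grip (a point): the middle of the crank's handle: a black bar 16 mm thick and 70 mm long, parallel to the winch's x axis, 90 mm from the axle and 82 mm in front of the winch's origin; free space all round it. This point turns with the drum.
- ratchet_wheel: dark steel ratchet wheel, 94 mm across, 12 mm thick, 10 saw teeth (36 degrees apart, 11 mm deep) with undercut faces, fixed to the drum in front of the front cheek. Origin on the axle.
- pawl (a joint): angle of the pawl about its pivot, parallel to the winch's +x, rad: 0 hooked in the wheel, growing as it is lifted up and over to -y; its lifting pin stands straight above the pivot at 1.1, beyond that the pawl falls over by its own weight and lies at its stop at 2.1. Pivot in the winch's frame: x -16 mm, y -105 mm, z 105 mm.
- pawl_hook: the hooked end of the pawl, a 5 mm thick steel tooth 106 mm from the pivot; origin at the pivot. At the start it sits under a tooth's undercut, about 2 mm from the tooth, and cannot be lifted until the drum has been turned forward by about 0.12 rad (0.15 to 0.4 is good; more does no harm, the pawl rides up the next tooth and drops behind it after 0.63).
- pawl_grip (a point): grip point of the pawl's lifting pin: a plain steel round bar 12 mm thick and 75 mm long that sticks out to the winch's -x from the pawl, 45 mm from the pivot (at pawl = 0 in a direction 28 degrees above the winch's +y); this point is 24 mm from its free end, 72 mm in front of the winch's origin. It moves with the pawl.
- stop_block: steel block 24 x 26 x 34 mm on the board under the crank's +y side; origin under its middle. On it an upright adjusting screw with a round black rubber buffer, 18 mm wide. The screw's height differs each time (buffer top 89 to 111 mm over the table, not measured): the crank meets it at 45 to 70 degrees backward. Sprung, 4 N per mm, 10 mm travel: 3 to 15 N is right, over 20 N too much.
- motor_pulley: grey pulley 63 mm across, 22 mm high, lying on the table; not to be moved.
- drain_coupling: pale pipe coupling, 42 mm across, 50 mm high, standing on the table; not to be moved.
- token_tin: food tin, 75 mm across, 58 mm high; not to be moved.
- spanner: open-ended spanner, 180 mm long, 8 mm thick, lying on the table; not to be moved.

How it is judged:
By the outcome, as a careful person would: the job done as asked, in the order asked, and still so for the second after the job is handed in, with the robot touching nothing.
It also fails if it takes over 72 s, if anything falls off the work surface, if the arm or the gripper's body presses on something with over 40 N, if the wrist force passes 120 N, or if a joint passes its speed limit or range.

ROBOT

A 6-joint arm with a two-finger parallel gripper is mounted at the origin on a cart in front of the work surface, level with it; the furniture and walls round the work are solid. World frame = base frame: x ahead of the robot, y to its left, z up, the work surface at z = 0. Lengths are in m, angles in rad, forces in N, time in s.
With the tool pointing down it reaches from about 0.25 to 0.725 m from the base axis. Payload 4 kg.
Tool frame: the origin (TCP) lies midway between the tips of the shut fingers; the grasp point (between the pads) lies 19 mm behind it; z points along the fingers, y is the line along which they close (so a half turn about z gives the same grasp; the last joint's range is limited). The gripper opens to 85 mm and grips with 20 to 120 N. Pads are 22 mm wide; open, the fingers measure 114 mm over their backs; the gripper's body (76 mm by 85 mm) begins 54 mm behind the grasp point. The pads swing forward as they close: fully open they stand 13 mm farther back than shut.
Start: joints at [-1.184, 0.241, 0.005, 1.335, 0, 1.571], TCP at [0.189, -0.463, 0.231] pointing down, gripper open.
Joint ranges: [-2.72, 2.72], [-1.05, 1.87], [-1.09, 1.28], [-1.99, 2.15], [-1.42, 1.44], [-3.14, 3.14]. Speed limits (rad/s): [2.79, 2.79, 3.14, 3.14, 3.14, 3.14].

INTERFACE

Orientations are given as a rotation vector (axis times angle).
In Python, from bench import manip gives the robot as it stands. The module is installed in compiled form; this text tells all that it offers.
- The arm moves only by the shell command python3 -m handwheel 'ROWS' [FORCE]. ROWS is text: rows parted by semicolons, each of 7 numbers parted by spaces: the shift along the world's x, y, z in m, then the turn, a rotation vector about the world's x, y, z in rad, then the closure, from -1 (fully open) to 1 (shut). A call has 1 to 12 rows; each row shifts and turns the commanded pose from where the row before left it; what a row does not reach is not made up. A row lasts 1/10 s, in which the tool goes at most 50 mm and 8.59 degrees, less where a joint would pass 70% of its speed; a pose out of reach is approached as far as the arm can. A call is refused whole if a number of a shift passes 0.05 or a number of a turn 0.15, either way. A call with a gripper value outside its range is refused whole. The fingers move at their own pace and stop on an object; FORCE is the grip in N (left out, the last holds). Time passes only in rows, so rows that do not move let the fingers close. It gives the time, the measured TCP pose, the force, the opening and the grip force at its end, in the units of the state.
- manip.get_state(): the state, without advancing time (a new reading comes with each control period).
- manip.camera(name): name is "scene" or "top" or "wrist"; returns the picture (420x560x3 uint8, red, green, blue); there is no depth.
- manip.calibration(name): a dict with "vertical_fov" (degrees; the focal length in pixels is half the picture's height over the tangent of half this angle, whatever the lens; pixels are square), "cx", "cy" (the principal point, pixels), "k1" (the pictures are not rectified: a ray, as slopes to the right and down, at radius r is drawn at 1 + k1 r^2 times it, then the intrinsics apply), "R" (3x3) and "t" (3): a world point X has camera coordinates R X + t; the wrist camera has in their place "T_tool_cam" (4x4, takes a point from camera to tool coordinates, whose origin is the TCP and whose axes are the flange's). Camera axes: x right, y down, z forward; pixel columns grow to the right and rows downward; lengths in m; the calibration is good to about 2 mm. A picture is of the moment at which its call begins: read the wrist's pose just before it. calibration takes no time and is no camera call.
- manip.job_done(): hands the job in; it is judged then, once.
The state is a dict: "time": time; "qpos": joint angles; "joint_velocities": joint speeds; "joint_torque": joint torques, N m; "tool_pos": TCP position; "ee_rot": TCP orientation; "force": force on the tool from outside, world axes, zero at the start; "wrist_torque": the same for the moment, N m; "gripper_width": opening from 0.0 (shut) to 1.0 (fully open); "grip_force": force on a finger pad.
Only numpy, scipy, OpenCV 4.12 (cv2) and the standard library are available. Lean on these libraries where they do the work, as an engineer would, in place of code of your own. Each camera call takes 0.05 s, during which the arm holds its last target. There are 200 camera calls.

## Working session

There is one attempt and no reset: what is moved stays moved. The work goes in short steps, Python scripts to look and compute and a shell command to move; the robot and the scene stay as the last step left them, time stands still between calls to the robot, and variables do not carry over. Pictures are saved under pics/ and viewed, at most 10 in all, crops included, and the job is handed in when it is done.

```bash
mkdir -p pics; python3 - <<'E'
from bench import manip
import cv2
print(manip.get_state())
for n in("scene","top"):
    im=manip.camera(n); cv2.imwrite(f"pics/{n}0.png",im[:,:,::-1]); print(n,manip.calibration(n))
print(manip.calibration("wrist"))
E
```

```text
{'time': 0.0, 'qpos': array([-1.18397220e+00,  2.41362330e-01,  3.73805434e-03,  1.33521192e+00,
       -2.21854306e-05,  1.57080195e+00]), 'joint_velocities': array([-0.00136834,  0.00262132,  0.00185424,  0.00065076, -0.00010234,
        0.00162418]), 'joint_torque': array([ 2.40379695e-04, -3.72320044e+01,  2.52406758e+01,  1.70105539e-02,
       -6.93180723e-06, -8.87024214e-06]), 'tool_pos': array([ 0.18838066, -0.46247502,  0.23044354]), 'ee_rot': array([-3.08105620e+00, -6.03448075e-01,  6.49671503e-04]), 'force': array([-1.09434874, -0.02197314,  0.19673642]), 'wrist_torque': array([-0.01462307,  0.00378515,  0.02303843]), 'grip_force': 0.0, 'gripper_width': 0.9985560938732387}
scene {'vertical_fov': 57.20774703502831, 'cx': 282.8798299338198, 'cy': 204.01153354402564, 'k1': -0.11028216979596221, 'R': array([[-0.84365678, -0.53664145,  0.01609946],
       [-0.42179024,  0.64394945, -0.63829625],
       [ 0.33216899, -0.54529355, -0.76962245]]), 't': array([0.44395794, 0.32754881, 0.74732127])}
top {'vertical_fov': 53.770008144375986, 'cx': 277.3732442620645, 'cy': 215.16017441510624, 'k1': -0.023112680876581877, 'R': array([[ 0.01280128, -0.99991256,  0.00331764],
       [-0.9941052 , -0.01308404, -0.10762741],
       [ 0.10766141, -0.00192032, -0.99418576]]), 't': array([-0.01347253,  0.57367484,  0.90897732])}
{'vertical_fov': 62.94169250851276, 'cx': 282.3929536052566, 'cy': 212.51375578207458, 'k1': -0.057483366621389476, 'T_tool_cam': array([[-8.51935401e-04, -9.63977500e-01, -2.65982431e-01,
         6.76386802e-02],
       [ 9.99999377e-01, -1.01325614e-03,  4.69283837e-04,
        -1.13860842e-03],
       [-7.21887392e-04, -2.65981865e-01,  9.63977762e-01,
        -1.42847503e-01],
       [ 0.00000000e+00,  0.00000000e+00,  0.00000000e+00,
         1.00000000e+00]])}
```

View pics/scene0.png

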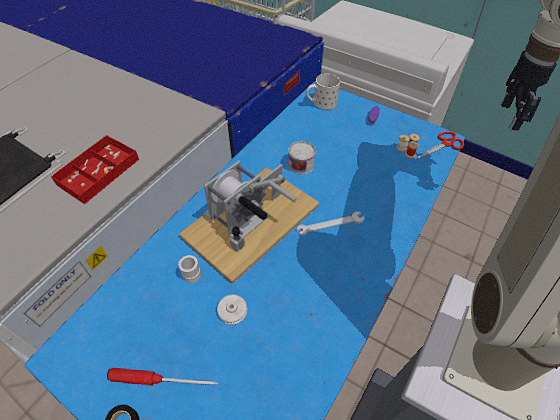

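View pics/top0.png

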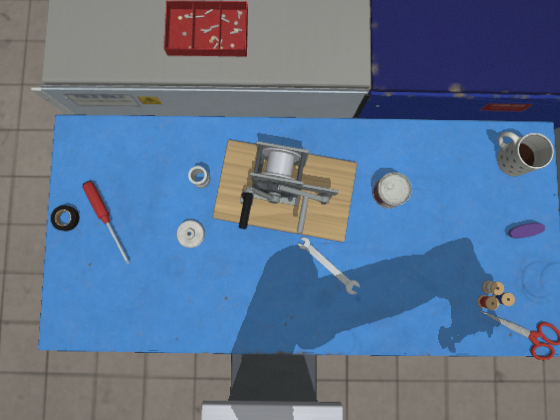

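The scene view shows the winch with its black handle near (252,207) and the board's corners. In the top view the board spans about (229,139)-(357,162)-(345,242)-(214,218), the black handle (247,192)-(242,228), and the pin (305,190)-(302,232). I'll enlarge both.

```bash
cat > h.py <<'E'
import numpy as np, cv2
from bench import manip
def K(c):
    f=210/np.tan(np.radians(c['vertical_fov']/2)); return np.array([[f,0,c['cx']],[0,f,c['cy']],[0,0,1]]),np.array([c['k1'],0,0,0.])
def pose(n):
    c=manip.calibration(n)
    if n=='wrist':
        s=manip.get_state(); Rt=cv2.Rodrigues(s['ee_rot'])[0]; T=c['T_tool_cam']
        Rc=Rt@T[:3,:3]; o=Rt@T[:3,3]+s['tool_pos']; return c,Rc.T,-Rc.T@o
    return c,c['R'],c['t']
def ray(P,uv):
    c,R,t=P;k,d=K(c); p=cv2.undistortPoints(np.array([[uv]],float),k,d)[0,0]
    v=R.T@np.array([p[0],p[1],1]); return -R.T@t, v/np.linalg.norm(v)
def onz(P,uv,z):
    o,v=ray(P,uv); return o+v*(z-o[2])/v[2]
def tri(*pu):
    A=0;b=0
    for P,uv in pu:
        o,v=ray(P,uv);M=np.eye(3)-np.outer(v,v);A=A+M;b=b+M@o
    X=np.linalg.solve(A,b); return X,[np.linalg.norm((np.eye(3)-np.outer(v,v))@(X-o)) for o,v in (ray(*q) for q in pu)]
def proj(P,X):
    c,R,t=P;k,d=K(c); return cv2.projectPoints(np.array([X],float),cv2.Rodrigues(R)[0],t,k,d)[0][0,0]
E
python3 - <<'E'
from h import *
a=cv2.imread("pics/top0.png");b=cv2.imread("pics/scene0.png")
cv2.imwrite("pics/c1.png",np.hstack([cv2.resize(a[130:250,205:365][:, :],None,fx=4,fy=4,interpolation=cv2.INTER_CUBIC)]))
cv2.imwrite("pics/c2.png",cv2.resize(b[155:285,175:325],None,fx=4,fy=4,interpolation=cv2.INTER_CUBIC))
h=cv2.cvtColor(a,cv2.COLOR_BGR2HSV); m=cv2.inRange(h,(8,60,90),(28,255,255)); m[:, :205]=0;m[:130]=0;m[250:]=0;m[:,362:]=0
c=np.vstack(cv2.findContours(m,cv2.RETR_EXTERNAL,cv2.CHAIN_APPROX_NONE)[0])
P=pose('top'); W=np.array([onz(P,p[0].astype(float),.018)[:2] for p in c]).astype(np.float32)
r=cv2.minAreaRect(W);print(r,cv2.boxPoints(r))
E
```

```text
((0.6347591876983643, -0.022582530975341797), (0.3062678575515747, 0.186884805560112), 80.43467712402344) [[ 0.51716936 -0.15805991]
 [ 0.70145583 -0.18911493]
 [ 0.752349    0.11289485]
 [ 0.56806254  0.14394987]]
```

View pics/c1.png

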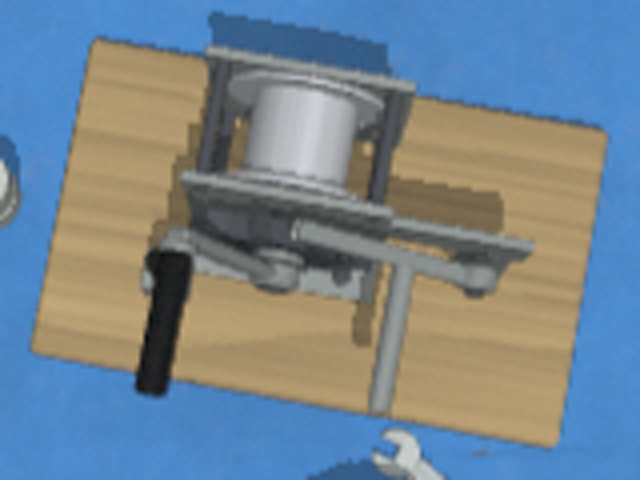

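View pics/c2.png

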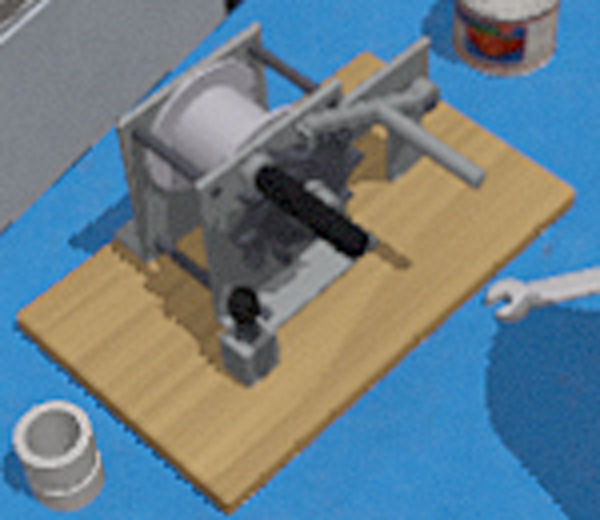

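```bash
python3 - <<'E'
from h import *
T,S=pose('top'),pose('scene')
c1=lambda u,v:(205+(u-1.5)/4,130+(v-1.5)/4); c2=lambda u,v:(175+(u-1.5)/4,155+(v-1.5)/4)
yaw=np.radians(-9.56);R=np.array([[np.cos(yaw),-np.sin(yaw),0],[np.sin(yaw),np.cos(yaw),0],[0,0,1]])
for n,a,b,w in [("hfree",c1(150,388),c2(362,242),(-117,45,183)),("hin",c1(170,256),c2(264,177),(-47,45,183)),("pfree",c1(381,408),c2(479,180),(-96,-65.3,126)),("pin_in",c1(403,268),c2(384,106),(-21,-65.3,126)),("pivot",c1(478,278),c2(428,93),(-35,-105,105))]:
    X,e=tri((T,a),(S,b)); print(n,X.round(4),np.round(e,4),"origin est",(X-R@np.array(w)/1000).round(4))
    print("   onz top",onz(T,a,X[2])[:2])
s=manip.get_state();print(cv2.Rodrigues(s['ee_rot'])[0].round(3))
print("long axis check", R[:,1])
E
```

```text
hfree [0.5335 0.06   0.1875] [0.0008 0.0008] origin est [ 0.6414 -0.0038  0.0045]
   onz top [0.53425993 0.06038025]
hin [0.5972 0.0523 0.1874] [0. 0.] origin est [6.361e-01 1.000e-04 4.400e-03]
   onz top [0.59726018 0.05227323]
pfree [ 0.5309 -0.0518  0.1253] [0.0004 0.0004] origin est [ 0.6364 -0.0034 -0.0007]
   onz top [ 0.53054079 -0.05199858]
pin_in [ 0.6012 -0.062   0.1349] [0.0001 0.0001] origin est [ 0.6328 -0.0011  0.0089]
   onz top [ 0.60108587 -0.06210789]
pivot [ 0.599  -0.1035  0.1108] [0.0011 0.0011] origin est [ 0.651  -0.0057  0.0058]
   onz top [ 0.60008089 -0.1029449 ]
[[ 0.926  0.377 -0.001]
 [ 0.377 -0.926  0.002]
 [ 0.    -0.002 -1.   ]]
long axis check [0.16608035 0.98611222 0.        ]
```

Origin ≈ (0.636, -0.003), yaw ≈ -9.6°. Moving above the handle.

```bash
python3 -m handwheel '0.025 0.0345 0.005 0 0 0 -0.2;0.025 0.0345 0.005 0 0 -0.1 -0.2;0.025 0.0345 0.005 0 0 -0.1 -0.2;0.025 0.0345 0.005 0 0 -0.1 -0.2;0.025 0.0345 0 0 0 -0.1 -0.2;0.025 0.0345 0 0 0 -0.1 -0.2;0.025 0.0345 0 0 0 -0.055 -0.2;0.025 0.0345 0 0 0 0 -0.2;0.025 0.0345 0 0 0 0 -0.2;0.025 0.0345 0 0 0 0 -0.2;0.025 0.0345 0 0 0 0 -0.2;0.025 0.0345 0 0 0 0 -0.2' 40
python3 -m handwheel '0.025 0.0345 0 0 0 0 -0.2;0.025 0.0345 0 0 0 0 -0.2;0.023 0.0355 0 0 0 0 -0.2;0 0 0 0 0 0 -0.2;0 0 0 0 0 0 -0.2'
python3 - <<'E'
from h import *
s=manip.get_state();print(s['tool_pos'],cv2.Rodrigues(s['ee_rot'])[0].round(3))
P=pose('wrist');np.save('w1.npy',np.array(P,dtype=object),allow_pickle=True)
im=manip.camera('wrist')[:,:,::-1].copy();cv2.imwrite('pics/w1.png',im)
E
```

```text
time: 1.3
tool_pos: [0.4867, -0.0634, 0.2509]
ee_rot: [-3.119, 0.217, 0.0]
force: [-0.1, -0.4, -0.7]
gripper_width: 0.602
grip_force: 0.0
time: 1.8
tool_pos: [0.5537, -0.0166, 0.2504]
ee_rot: [-3.082, 0.094, 0.002]
force: [-0.1, -0.2, -0.6]
gripper_width: 0.601
grip_force: 0.0
[ 0.55365524 -0.01655617  0.25036024] [[ 0.998 -0.061  0.001]
 [-0.061 -0.996  0.058]
 [-0.003 -0.058 -0.998]]
```

View pics/w1.png

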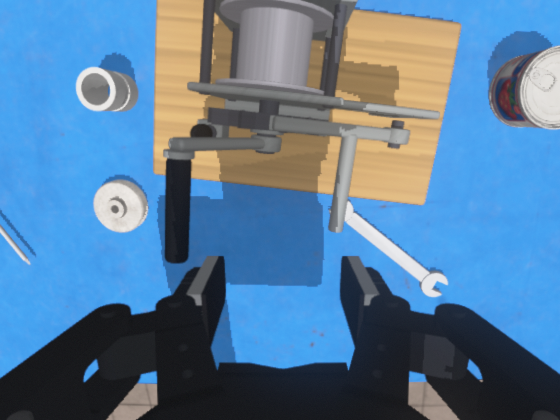

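The wrist view shows the handle at about (178,155)-(176,258), the pin at (345,135)-(336,228), and the spanner clear on the table. The tool stopped short of its target, so I'll check the joints.

```bash
python3 -m handwheel '0 0 0 0 0 0 -0.2;0 0 0 0 0 0 -0.2'
python3 - <<'E'
from h import *
s=manip.get_state();print(s['qpos'].round(3),s['joint_velocities'].round(3))
Ps=np.load('w1.npy',allow_pickle=True);S=pose('scene')
c2=lambda u,v:(175+(u-1.5)/4,155+(v-1.5)/4); T=pose('top');c1=lambda u,v:(205+(u-1.5)/4,130+(v-1.5)/4)
P=tuple(Ps)
for n,w,b,a in[("hfree",(176,260),c2(362,242),c1(150,388)),("pfree",(336,229),c2(479,180),c1(381,408)),("hin",(178,156),c2(264,177),c1(170,256))]:
    print(n,tri((P,w),(S,b)),tri((P,w),(S,b),(T,a)))
E
```

```text
time: 2.05
tool_pos: [0.5534, -0.0173, 0.2516]
ee_rot: [-3.082, 0.096, -0.002]
force: [-0.1, 0.0, 0.1]
gripper_width: 0.6
grip_force: 0.0
[-0.063  0.342  0.195  1.424  0.058  3.141] [ 0.001 -0.001  0.003 -0.001  0.001 -0.001]
hfree (array([0.5337006 , 0.0599624 , 0.18697369]), [np.float64(0.0009787034668712787), np.float64(0.0009787034668712706)]) (array([0.5338991 , 0.0601138 , 0.18708666]), [np.float64(0.0007375732022156415), np.float64(0.0012249244515727432), np.float64(0.0004936314176985264)])
pfree (array([ 0.53109848, -0.05086383,  0.12596145]), [np.float64(0.00031562655969694895), np.float64(0.0003156265596968066)]) (array([ 0.53091056, -0.05136762,  0.12546847]), [np.float64(0.0007277417887719349), np.float64(0.000222122055384558), np.float64(0.0007285599067491777)])
hin (array([0.60114161, 0.049939  , 0.18281495]), [np.float64(0.0014549921440805075), np.float64(0.0014549921440802868)]) (array([0.59989324, 0.05106636, 0.18311855]), [np.float64(0.0024845280971956397), np.float64(0.0014560105761571844), np.float64(0.0024604672578151417)])
```

Joint 6 hit its limit; use the equivalent half-turn the other way.

```bash
python3 -m handwheel '0 0 0 -0.058 0 0 -0.2;0 0 0 0 0 0.145 -0.2;0 0 0 0 0 0.145 -0.2;0 0 0 0 0 0.145 -0.2;0 0 0 0 0 0.145 -0.2;0 0 0 0 0 0.145 -0.2;0 0 0 0 0 0.145 -0.2;0 0 0 0 0 0.145 -0.2;0 0 0 0 0 0.145 -0.2;0 0 0 0 0 0.145 -0.2;0 0 0 0 0 0.145 -0.2;0 0 0 0 0 0.145 -0.2'
python3 -m handwheel '0 0.01 0 0 0 0.145 -0.2;0 0.01 0 0 0 0.145 -0.2;0 0.01 0 0 0 0.145 -0.2;0 0.01 0 0 0 0.145 -0.2;0 0.01 0 0 0 0.145 -0.2;0 0.01 0 0 0 0.145 -0.2;0.008 0.012 0 0 0 0.145 -0.2;0 0 0 0 0 0.145 -0.2;0 0 0 0 0 0.145 -0.2;0 0 0 0 0 0.135 -0.2;0 0 0 0 0 0 -0.2;0 0 0 0 0 0 -0.2'
python3 - <<'E'
from h import *
s=manip.get_state();print(s['tool_pos'],cv2.Rodrigues(s['ee_rot'])[0].round(3),s['qpos'].round(3))
E
```

```text
time: 3.25
tool_pos: [0.5532, -0.0256, 0.2517]
ee_rot: [-2.238, -2.196, 0.004]
force: [0.0, -0.2, -0.1]
gripper_width: 0.602
grip_force: 0.0
time: 4.45
tool_pos: [0.5614, 0.0465, 0.2516]
ee_rot: [-0.248, -3.129, 0.011]
force: [0.1, -0.0, -0.8]
gripper_width: 0.598
grip_force: 0.0
[0.56144343 0.04654203 0.25163107] [[-0.988  0.158 -0.003]
 [ 0.158  0.987 -0.007]
 [ 0.002 -0.007 -1.   ]] [ 0.086  0.365  0.229  1.439 -0.006  0.244]
```

```bash
python3 -m handwheel '0 0.0095 -0.02 0 0 0 -0.2;0 0 -0.025 0 0 0 -0.2;0 0 -0.025 0 0 0 -0.2;0 0 -0.017 0 0 0 -0.2;0 0 0 0 0 0 0.2;0 0 0 0 0 0 0.5;0 0 0 0 0 0 1;0 0 0 0 0 0 1;0 0 0 0 0 0 1' 40
```

```text
time: 5.35
tool_pos: [0.5621, 0.056, 0.1655]
ee_rot: [-0.244, -3.131, 0.011]
force: [-0.6, -3.0, 1.8]
gripper_width: 0.171
grip_force: 39.3
```

```bash
python3 -m handwheel '-0.001 -0.0054 0.003 0 0 0 1;-0.001 -0.0057 0.0025 0 0 0 1;-0.001 -0.0058 0.0022 0 0 0 1;-0.001 -0.0052 0.0015 0 0 0 1;0 0 0 0 0 0 1;0 0 0 0 0 0 1' 40
```

```text
time: 5.95
tool_pos: [0.5591, 0.0377, 0.1752]
ee_rot: [0.24, 3.132, 0.001]
force: [1.3, 8.0, 2.6]
gripper_width: 0.169
grip_force: 39.3
```

```bash
python3 -m handwheel '-0.0005 -0.004 0.001 0 0 0 1;0 0 0 0 0 0 1;0 0.003 0 0 0 0 0.4;0 0 0 0 0 0 -0.2;0 0 0 0 0 0 -0.2;0 0 0.03 0 0 0 -0.2;0 0 0.035 0 0 0 -0.2;0 -0.02 0.005 0 0 0 -0.2;0 -0.03 0 0 0 0 -0.2;-0.004 -0.03 0 0 0 0 -0.2;0 0 0 0 0 0 -0.2;0 0 0 0 0 0 -0.2'
python3 - <<'E'
from h import *
P=pose('wrist');np.save('w2.npy',np.array(P,dtype=object),allow_pickle=True)
a=manip.camera('wrist')[:,:,::-1]
b=manip.camera('scene')[155:285,175:325,::-1]
cv2.imwrite('pics/w2.png',np.hstack([cv2.resize(a[:,:420] if 0 else a,(400,300)),cv2.resize(b,(346,300),interpolation=cv2.INTER_CUBIC)]))
print(manip.get_state()['tool_pos'])
E
```

```text
time: 7.15
tool_pos: [0.5529, -0.0475, 0.2444]
ee_rot: [-0.246, -3.128, 0.01]
force: [0.0, 0.3, -0.7]
gripper_width: 0.598
grip_force: 0.0
[ 0.55311142 -0.04628714  0.24442528]
```

View pics/w2.png

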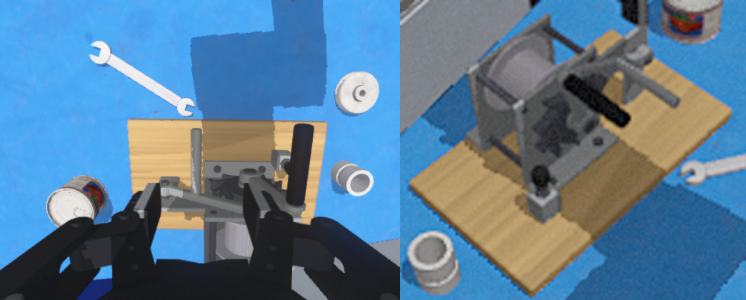

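The left half shows the pin's free end near (196,130) and the handle's free end near (304,127). The right half shows the crank turned forward. I'll work out both positions.

```bash
python3 - <<'E'
from h import *
P=tuple(np.load('w2.npy',allow_pickle=True)); S=pose('scene')
sc=lambda u,v:(560*u/400,420*v/300); s2=lambda u,v:(175+(u-400)*150/346,155+v*130/300)
print(tri((P,sc(196,129)),(S,s2(678,101))))
print(tri((P,sc(303,126)),(S,s2(625,120))))
R=np.array([[.986,.166],[-.166,.986]])
for X in [(196,129,.126),(303,126,.192)]:
    p=onz(P,sc(*X[:2]),X[2]);print(p,R.T@(p[:2]-[.636,-.003]))
E
```

```text
(array([ 0.52892758, -0.05013629,  0.13167907]), [np.float64(0.0011653127401275224), np.float64(0.00116531274012759)])
(array([0.52981464, 0.03890842, 0.19359939]), [np.float64(0.0006385682235935248), np.float64(0.0006385682235937274)])
[ 0.53099642 -0.05009843  0.126     ] [-0.09571519 -0.06386965]
[0.53081017 0.03971838 0.192     ] [-0.11080842  0.02465881]
```

```bash
python3 -m handwheel '0.001 -0.008 -0.02 0 0 0 -0.2;0 0 -0.035 0 0 0 -0.2;0 0 -0.035 0 0 0 -0.2;0 0 -0.03 0 0 0 -0.2;0 0 -0.015 0 0 0 -0.2;0 0 0 0 0 0 0.3;0 0 0 0 0 0 0.6;0 0 0 0 0 0 1;0 0 0 0 0 0 1;0 0 0 0 0 0 1' 30
```

```text
time: 8.25
tool_pos: [0.555, -0.055, 0.1108]
ee_rot: [-0.243, -3.131, 0.011]
force: [0.8, -2.9, 1.5]
gripper_width: 0.128
grip_force: 29.4
```

```bash
python3 -m handwheel '-0.0004 -0.0025 0.004 0 0 0 1;-0.0005 -0.0028 0.0037 0 0 0 1;-0.0005 -0.0033 0.0033 0 0 0 1;-0.0006 -0.0035 0.0031 0 0 0 1;0 0 0 0 0 0 1' 30
```

```text
time: 8.75
tool_pos: [0.5532, -0.0652, 0.1254]
ee_rot: [-0.241, -3.132, 0.004]
force: [1.5, 5.5, 3.1]
gripper_width: 0.126
grip_force: 29.5
```

```bash
python3 -m handwheel '-0.0007 -0.004 0.0025 0 0 0 1;-0.0007 -0.004 0.0024 0 0 0 1;-0.0007 -0.0044 0.0016 0 0 0 1;-0.0007 -0.0044 0.0014 0 0 0 1;-0.0008 -0.0046 0.0007 0 0 0 1;-0.0008 -0.0046 0.0005 0 0 0 1;-0.0008 -0.0046 -0.0003 0 0 0 1;-0.0008 -0.0046 -0.0005 0 0 0 1;0 0 0 0 0 0 1' 30
```

```text
time: 9.65
tool_pos: [0.5468, -0.1028, 0.1326]
ee_rot: [-0.244, -3.131, 0.011]
force: [2.8, 1.7, 5.1]
gripper_width: 0.131
grip_force: 31.6
```

```bash
python3 -m handwheel '-0.0007 -0.0045 -0.0012 0 0 0 1;-0.0007 -0.0044 -0.0016 0 0 0 1;-0.0007 -0.0042 -0.002 0 0 0 1;-0.0006 -0.0039 -0.0025 0 0 0 1;-0.0006 -0.0036 -0.003 0 0 0 1;-0.0005 -0.0034 -0.0032 0 0 0 1;0 0 0 0 0 0 1' 30
```

```text
time: 10.35
tool_pos: [0.5427, -0.126, 0.1174]
ee_rot: [-0.243, -3.129, 0.009]
force: [5.2, 2.9, 0.2]
gripper_width: 0.126
grip_force: 32.8
```

```bash
python3 -m handwheel '0 0 0 0 0 0 0.5;0 0 0 0 0 0 0;0 0 0 0 0 0 -0.3;0 0 0 0 0 0 -0.3;0 0 0.03 0 0 0 -0.3;0 0 0.05 0 0 0 -0.3;0 0 0.05 0 0 0 -0.3;0 0 0 0 0 0 -0.3;0 0 0 0 0 0 -0.3'
python3 - <<'E'
from h import *
b=manip.camera('scene')[135:285,175:375,::-1];a=manip.camera('wrist')[:,:,::-1]
cv2.imwrite('pics/w3.png',np.hstack([cv2.resize(a,(400,300)),cv2.resize(b,(400,300),interpolation=cv2.INTER_CUBIC)]))
print(manip.get_state()['tool_pos'])
E
```

```text
time: 11.25
tool_pos: [0.5431, -0.1263, 0.2501]
ee_rot: [0.243, 3.132, -0.012]
force: [0.1, -0.0, 0.3]
gripper_width: 0.65
grip_force: 0.0
[ 0.54142718 -0.12588539  0.24711922]
```

View pics/w3.png

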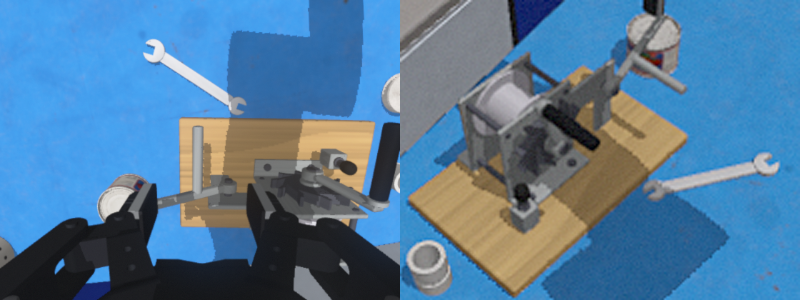

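The pawl now lies over on the -y side, clear of the wheel: its pin is at (198,125)-(198,190) in the left half and its hook points away. Next is the crank.

```bash
python3 -m handwheel '0.003 0.027 0 0 0 0 -0.3;0.003 0.027 0 0 0 0 -0.3;0.003 0.027 0 0 0 0 -0.3;0.003 0.027 0 0 0 0 -0.3;0.003 0.027 0 0 0 0 -0.3;0.003 0.0255 0 0 0 0 -0.3;0 0 -0.025 0 0 0 -0.3;0 0 -0.025 0 0 0 -0.3;0 0 -0.025 0 0 0 -0.3;0 0 0 0 0 0 0.2;0 0 0 0 0 0 0.6;0 0 0 0 0 0 1' 40
python3 -m handwheel '0 0 0 0 0 0 1;0 0 0 0 0 0 1'
python3 - <<'E'
from h import *
P=pose('wrist');S=pose('scene')
s=manip.get_state();print(s['tool_pos'],s['qpos'].round(2))
E
```

```text
time: 12.55
tool_pos: [0.5605, 0.0342, 0.1741]
ee_rot: [-0.243, -3.129, 0.012]
force: [0.2, 0.4, -7.6]
gripper_width: 0.171
grip_force: 39.1
time: 12.75
tool_pos: [0.5605, 0.0342, 0.174]
ee_rot: [-0.244, -3.129, 0.011]
force: [0.2, -1.0, -2.7]
gripper_width: 0.173
grip_force: 39.3
[0.56050116 0.03418189 0.17399273] [ 0.06  0.39  0.07  1.25 -0.01  0.22]
```

```bash
python3 -m handwheel '0.001 0.0059 -0.0019 0 0 0 1;0.001 0.0057 -0.0024 0 0 0 1;0.0009 0.0055 -0.0027 0 0 0 1;0.0009 0.0054 -0.0032 0 0 0 1;0.0009 0.0051 -0.0035 0 0 0 1;0.0008 0.0049 -0.0039 0 0 0 1;0.0008 0.0046 -0.0042 0 0 0 1;0.0007 0.0043 -0.0045 0 0 0 1;0 0 0 0 0 0 1' 40
```

```text
time: 13.65
tool_pos: [0.5675, 0.0742, 0.1482]
ee_rot: [-0.245, -3.13, 0.017]
force: [-2.0, -5.1, 0.9]
gripper_width: 0.175
grip_force: 41.6
```

```bash
python3 -m handwheel '0.0007 0.004 -0.0048 0 0 0 1;0.0006 0.0036 -0.0051 0 0 0 1;0.0006 0.0033 -0.0053 0 0 0 1;0.0005 0.0029 -0.0055 0 0 0 1;0.0004 0.0025 -0.0057 0 0 0 1;0.0003 0.0015 -0.004 0 0 0 1;0 0 0 0 0 0 1;0 0 0 0 0 0 1' 40
python3 - <<'E'
from h import *
P=pose('wrist');np.save('w4.npy',np.array(P,dtype=object),allow_pickle=True)
b=manip.camera('scene')[155:255,195:295,::-1];a=manip.camera('wrist')[:,:,::-1]
cv2.imwrite('pics/w4.png',np.hstack([cv2.resize(a,(400,300)),cv2.resize(b,(400,400),interpolation=cv2.INTER_CUBIC)[:300]]))
E
```

```text
time: 14.45
tool_pos: [0.5706, 0.0922, 0.118]
ee_rot: [-0.245, -3.13, 0.015]
force: [-1.9, -5.9, 2.8]
gripper_width: 0.169
grip_force: 44.5
```

View pics/w4.png

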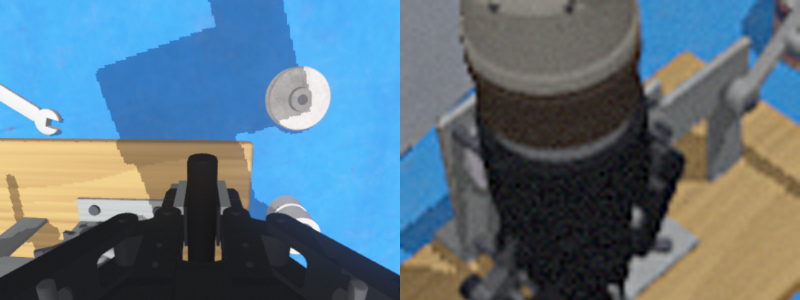

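The gripper hides the buffer here, so I'll go by force in small steps.

```bash
for i in 1; do python3 -m handwheel '0.0001 0.0006 -0.002 0 0 0 1;0.0001 0.0005 -0.002 0 0 0 1;0 0 0 0 0 0 1;0 0 0 0 0 0 1' 40; done
```

```text
time: 14.95
tool_pos: [0.5708, 0.0935, 0.1143]
ee_rot: [-0.244, -3.13, 0.014]
force: [-2.5, -4.3, 5.5]
gripper_width: 0.166
grip_force: 45.1
```

```bash
python3 -m handwheel '0.0001 0.0005 -0.002 0 0 0 1;0 0 0 0 0 0 1;0 0 0 0 0 0 1' 40
```

```text
time: 15.25
tool_pos: [0.5709, 0.0941, 0.1127]
ee_rot: [-0.244, -3.131, 0.014]
force: [-3.9, -4.4, 6.2]
gripper_width: 0.171
grip_force: 45.4
```

```bash
python3 -m handwheel '0.0001 0.0004 -0.002 0 0 0 1;0 0 0 0 0 0 1;0 0 0 0 0 0 1' 40
```

```text
time: 15.55
tool_pos: [0.571, 0.0948, 0.1105]
ee_rot: [-0.244, -3.13, 0.013]
force: [-3.6, -4.4, 5.1]
gripper_width: 0.174
grip_force: 45.5
```

```bash
python3 -m handwheel '0.0001 0.0003 -0.002 0 0 0 1;0 0 0 0 0 0 1;0 0 0 0 0 0 1' 40
```

```text
time: 15.85
tool_pos: [0.5711, 0.0953, 0.1087]
ee_rot: [-0.244, -3.131, 0.013]
force: [-3.6, -3.7, 7.1]
gripper_width: 0.167
grip_force: 45.7
```

```bash
python3 -m handwheel '0 0.0003 -0.002 0 0 0 1;0 0 0 0 0 0 1;0 0 0 0 0 0 1' 40
```

```text
time: 16.15
tool_pos: [0.5712, 0.0959, 0.1067]
ee_rot: [-0.243, -3.131, 0.012]
force: [-3.8, -3.0, 4.7]
gripper_width: 0.173
grip_force: 45.9
```

```bash
python3 -m handwheel '0 0.0002 -0.002 0 0 0 1;0 0 0 0 0 0 1;0 0 0 0 0 0 1' 40
```

```text
time: 16.45
tool_pos: [0.5713, 0.0963, 0.1048]
ee_rot: [-0.243, -3.131, 0.011]
force: [-3.6, -1.5, 6.2]
gripper_width: 0.171
grip_force: 46.1
```

```bash
python3 -m handwheel '0 0.0003 -0.002 0 0 0 1;0 0 0 0 0 0 1;0 0 0 0 0 0 1' 40
```

```text
time: 16.75
tool_pos: [0.5714, 0.0967, 0.1031]
ee_rot: [-0.243, -3.131, 0.011]
force: [-3.7, -1.2, 8.0]
gripper_width: 0.172
grip_force: 46.3
```

```bash
python3 -m handwheel '0 0.0003 -0.002 0 0 0 1;0 0 0 0 0 0 1;0 0 0 0 0 0 1' 40
```

```text
time: 17.05
tool_pos: [0.5715, 0.0972, 0.1009]
ee_rot: [-0.243, -3.131, 0.01]
force: [-3.8, -0.4, 5.8]
gripper_width: 0.175
grip_force: 46.4
```

```bash
python3 -m handwheel '0 0.0002 -0.002 0 0 0 1;0 0 0 0 0 0 1;0 0 0 0 0 0 1' 40
```

```text
time: 17.35
tool_pos: [0.5716, 0.0976, 0.0992]
ee_rot: [-0.243, -3.132, 0.01]
force: [-3.7, -0.8, 6.8]
gripper_width: 0.171
grip_force: 46.6
```

```bash
python3 -m handwheel '0 0.0002 -0.002 0 0 0 1;0 0 0 0 0 0 1;0 0 0 0 0 0 1' 40
```

```text
time: 17.65
tool_pos: [0.5716, 0.098, 0.097]
ee_rot: [-0.243, -3.131, 0.009]
force: [-2.8, -0.1, 6.6]
gripper_width: 0.17
grip_force: 46.8
```

```bash
python3 -m handwheel '0 0.0002 -0.002 0 0 0 1;0 0 0 0 0 0 1;0 0 0 0 0 0 1' 40
```

```text
time: 17.95
tool_pos: [0.5717, 0.0983, 0.0951]
ee_rot: [-0.242, -3.132, 0.009]
force: [-4.4, 0.2, 7.4]
gripper_width: 0.171
grip_force: 47.0
```

```bash
python3 -m handwheel '0 0.0001 -0.002 0 0 0 1;0 0 0 0 0 0 1;0 0 0 0 0 0 1' 40
```

```text
time: 18.25
tool_pos: [0.5717, 0.0986, 0.093]
ee_rot: [-0.242, -3.132, 0.008]
force: [-4.2, -0.5, 7.2]
gripper_width: 0.172
grip_force: 47.1
```

```bash
python3 -m handwheel '0 0.0001 -0.002 0 0 0 1;0 0 0 0 0 0 1;0 0 0 0 0 0 1' 40
```

```text
time: 18.55
tool_pos: [0.5718, 0.0987, 0.0911]
ee_rot: [-0.242, -3.132, 0.008]
force: [-2.7, 0.3, 6.8]
gripper_width: 0.168
grip_force: 47.3
```

```bash
python3 -m handwheel '0 0 -0.0015 0 0 0 1;0 0 0 0 0 0 1;0 0 0 0 0 0 1' 40
```

```text
time: 18.85
tool_pos: [0.5718, 0.0989, 0.0899]
ee_rot: [-0.242, -3.132, 0.008]
force: [-4.1, 0.8, 9.0]
gripper_width: 0.172
grip_force: 47.4
```

```bash
python3 -m handwheel '0 0 -0.0015 0 0 0 1;0 0 0 0 0 0 1;0 0 0 0 0 0 1' 40
```

```text
time: 19.15
tool_pos: [0.5718, 0.0991, 0.0881]
ee_rot: [-0.242, -3.132, 0.007]
force: [-3.6, 0.7, 6.8]
gripper_width: 0.176
grip_force: 47.6
```

```bash
python3 -m handwheel '0 0 -0.0015 0 0 0 1;0 0 0 0 0 0 1;0 0 0 0 0 0 1' 40
```

```text
time: 19.45
tool_pos: [0.5718, 0.0991, 0.0867]
ee_rot: [-0.242, -3.132, 0.007]
force: [-2.7, 1.2, 8.7]
gripper_width: 0.17
grip_force: 47.7
```

```bash
python3 -m handwheel '0 0 -0.0015 0 0 0 1;0 0 0 0 0 0 1;0 0 0 0 0 0 1' 40
```

```text
time: 19.75
tool_pos: [0.5718, 0.0992, 0.0854]
ee_rot: [-0.242, -3.132, 0.007]
force: [-3.8, 2.0, 8.6]
gripper_width: 0.17
grip_force: 47.8
```

```bash
python3 -m handwheel '0 -0.0001 -0.0015 0 0 0 1;0 0 0 0 0 0 1;0 0 0 0 0 0 1' 40
```

```text
time: 20.05
tool_pos: [0.5719, 0.0994, 0.0836]
ee_rot: [-0.241, -3.132, 0.006]
force: [-2.3, 1.5, 6.2]
gripper_width: 0.172
grip_force: 47.9
```

```bash
python3 -m handwheel '0 -0.0001 -0.0015 0 0 0 1;0 0 0 0 0 0 1;0 0 0 0 0 0 1' 40
```

```text
time: 20.35
tool_pos: [0.5719, 0.0994, 0.0822]
ee_rot: [-0.241, -3.132, 0.005]
force: [-2.8, 2.4, 6.8]
gripper_width: 0.171
grip_force: 48.1
```

```bash
python3 -m handwheel '0 -0.0001 -0.0015 0 0 0 1;0 0 0 0 0 0 1;0 0 0 0 0 0 1' 40
```

```text
time: 20.65
tool_pos: [0.5719, 0.0994, 0.0809]
ee_rot: [-0.241, -3.132, 0.005]
force: [-4.1, 3.8, 8.6]
gripper_width: 0.171
grip_force: 48.2
```

```bash
python3 -m handwheel '0 -0.0002 -0.0015 0 0 0 1;0 0 0 0 0 0 1;0 0 0 0 0 0 1' 40
```

```text
time: 20.95
tool_pos: [0.5719, 0.0994, 0.0792]
ee_rot: [-0.241, -3.132, 0.004]
force: [-3.5, 1.7, 7.1]
gripper_width: 0.169
grip_force: 48.3
```

```bash
python3 -m handwheel '0 -0.0002 -0.0015 0 0 0 1;0 0 0 0 0 0 1;0 0 0 0 0 0 1' 40
```

```text
time: 21.25
tool_pos: [0.5719, 0.0994, 0.0777]
ee_rot: [-0.241, -3.132, 0.004]
force: [-4.0, 4.0, 7.0]
gripper_width: 0.173
grip_force: 48.4
```

```bash
python3 -m handwheel '0 -0.0002 -0.0015 0 0 0 1;0 0 0 0 0 0 1;0 0 0 0 0 0 1' 40
```

```text
time: 21.55
tool_pos: [0.5719, 0.0994, 0.0764]
ee_rot: [-0.24, -3.132, 0.004]
force: [-4.3, 4.9, 8.3]
gripper_width: 0.17
grip_force: 48.5
```

```bash
python3 -m handwheel '0 -0.0002 -0.0015 0 0 0 1;0 0 0 0 0 0 1;0 0 0 0 0 0 1' 40
```

```text
time: 21.85
tool_pos: [0.5718, 0.0994, 0.0746]
ee_rot: [-0.24, -3.132, 0.003]
force: [-3.3, 4.6, 6.6]
gripper_width: 0.169
grip_force: 48.7
```

```bash
python3 -m handwheel '-0.0001 -0.0005 -0.0015 0 0 0 1;0 0 0 0 0 0 1;0 0 0 0 0 0 1' 40
```

```text
time: 22.15
tool_pos: [0.5719, 0.0993, 0.0732]
ee_rot: [-0.24, -3.132, 0.002]
force: [-3.2, 5.9, 7.8]
gripper_width: 0.173
grip_force: 48.7
```

```bash
python3 -m handwheel '-0.0001 -0.0004 -0.0015 0 0 0 1;0 0 0 0 0 0 1;0 0 0 0 0 0 1' 40
```

```text
time: 22.45
tool_pos: [0.5718, 0.0991, 0.072]
ee_rot: [-0.239, -3.132, 0.001]
force: [-3.2, 6.1, 9.2]
gripper_width: 0.174
grip_force: 48.8
```

```bash
python3 -m handwheel '-0.0001 -0.0004 -0.001 0 0 0 1;0 0 0 0 0 0 1;0 0 0 0 0 0 1' 40
```

```text
time: 22.75
tool_pos: [0.5718, 0.0991, 0.0707]
ee_rot: [-0.239, -3.132, -0.0]
force: [-2.7, 7.2, 6.4]
gripper_width: 0.168
grip_force: 49.0
```

```bash
python3 -m handwheel '-0.0001 -0.0004 -0.001 0 0 0 1;0 0 0 0 0 0 1;0 0 0 0 0 0 1' 40
```

```text
time: 23.05
tool_pos: [0.5718, 0.099, 0.0698]
ee_rot: [-0.239, -3.132, -0.001]
force: [-3.0, 7.6, 6.3]
gripper_width: 0.171
grip_force: 49.1
```

```bash
python3 -m handwheel '-0.0001 -0.0005 -0.001 0 0 0 1;0 0 0 0 0 0 1;0 0 0 0 0 0 1' 40
```

```text
time: 23.35
tool_pos: [0.5718, 0.0989, 0.069]
ee_rot: [0.238, 3.133, 0.002]
force: [-2.8, 8.8, 7.0]
gripper_width: 0.169
grip_force: 49.1
```

```bash
python3 -m handwheel '-0.0001 -0.0005 -0.001 0 0 0 1;0 0 0 0 0 0 1;0 0 0 0 0 0 1' 40
```

```text
time: 23.65
tool_pos: [0.5718, 0.0989, 0.0682]
ee_rot: [0.238, 3.132, 0.003]
force: [-3.6, 10.5, 8.7]
gripper_width: 0.169
grip_force: 49.3
```

```bash
python3 -m handwheel '-0.0001 -0.0005 -0.001 0 0 0 1;0 0 0 0 0 0 1;0 0 0 0 0 0 1' 40
```

```text
time: 23.95
tool_pos: [0.5718, 0.0988, 0.0672]
ee_rot: [0.237, 3.132, 0.005]
force: [-3.6, 10.3, 8.9]
gripper_width: 0.172
grip_force: 49.6
```

```bash
python3 -m handwheel '0 0 -0.001 0 0 0 1;0 0 0 0 0 0 1;0 0 0 0 0 0 1' 40
```

```text
time: 24.25
tool_pos: [0.5718, 0.0987, 0.0664]
ee_rot: [0.237, 3.132, 0.005]
force: [-3.5, 10.4, 8.9]
gripper_width: 0.174
grip_force: 49.7
```

```bash
python3 -m handwheel '0 0.0002 -0.001 0 0 0 1;0 0 0 0 0 0 1;0 0 0 0 0 0 1' 40
```

```text
time: 24.55
tool_pos: [0.5718, 0.0986, 0.0657]
ee_rot: [0.238, 3.132, 0.004]
force: [-3.8, 11.2, 11.9]
gripper_width: 0.168
grip_force: 49.8
```

```bash
python3 -m handwheel '0 0.0002 -0.001 0 0 0 1;0 0 0 0 0 0 1;0 0 0 0 0 0 1' 40
```

```text
time: 24.85
tool_pos: [0.5718, 0.0985, 0.065]
ee_rot: [0.238, 3.132, 0.003]
force: [-5.9, 9.3, 12.6]
gripper_width: 0.167
grip_force: 50.0
```

Contact: the tangential resistance rose from about 7.5 N to 14 N. I'll ease the hand load, then release and look.

```bash
python3 -m handwheel '0 0.001 0.001 0 0 0 1;0 0.001 0.001 0 0 0 1;0 0 0 0 0 0 1;0 0 0 0 0 0 1' 40
```

```text
time: 25.25
tool_pos: [0.5718, 0.0985, 0.0652]
ee_rot: [0.24, 3.132, -0.003]
force: [-1.4, 6.6, 6.4]
gripper_width: 0.171
grip_force: 49.3
```

```bash
python3 -m handwheel '0 0.0015 0.001 0 0 0 1;0 0 0 0 0 0 1;0 0 0 0 0 0 0.5;0 0 0 0 0 0 -0.1;0 0 0 0 0 0 -0.3;0 0 0 0 0 0 -0.3;0 0 0.03 0 0 0 -0.3;0 0 0.05 0 0 0 -0.3;0 0 0.05 0 0 0 -0.3;-0.04 0 0.03 0 0 0 -0.3;-0.05 0 0 0 0 0 -0.3;-0.05 0 0 0 0 0 -0.3' 
python3 -m handwheel '-0.05 0 0.02 0 0 0 -0.3;-0.05 0 0 0 0 0 -0.3;0 0 0 0 0 0 -0.3'
python3 - <<'E'
from h import *
a=manip.camera('top');b=manip.camera('scene')
cv2.imwrite('pics/t5.png',np.hstack([cv2.resize(a[130:250,205:365,::-1],(400,300),interpolation=cv2.INTER_CUBIC),cv2.resize(b[145:265,185:345,::-1],(400,300),interpolation=cv2.INTER_CUBIC)]))
E
```

```text
time: 26.45
tool_pos: [0.4297, 0.0974, 0.2252]
ee_rot: [-0.244, -3.131, 0.01]
force: [-1.2, -0.7, 0.2]
gripper_width: 0.651
grip_force: 0.0
time: 26.75
tool_pos: [0.3272, 0.0963, 0.2423]
ee_rot: [-0.24, -3.125, 0.013]
force: [0.3, 1.0, -0.5]
gripper_width: 0.647
grip_force: 0.0
```

View pics/t5.png

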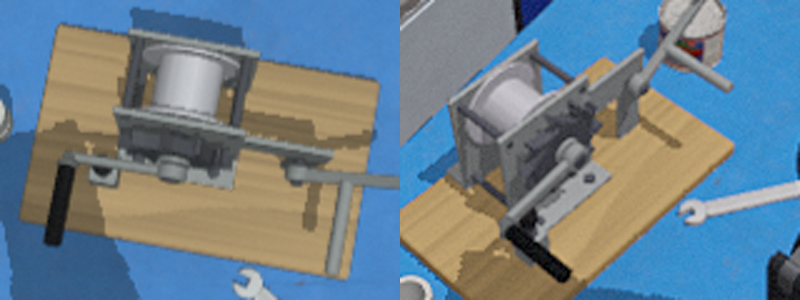

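The crank now lies almost level over the stop buffer, visible at (103,168) on the left, and the pawl is back. I'll check the contact numerically.

```bash
python3 - <<'E'
from h import *
T,S=pose('top'),pose('scene');P=tuple(np.load('w1.npy',allow_pickle=True))
R=np.array([[.986,.166,0],[-.166,.986,0],[0,0,1]])
L=lambda X:(R.T@(X-[.636,-.003,0])).round(4)
c2=lambda u,v:(175+(u-1.5)/4,155+(v-1.5)/4)
t=lambda u,v:(205+u/2.5-.3,130+v/2.5-.3); s=lambda u,v:(185+(u-400)/2.5-.3,145+v/2.5-.3)
X,e=tri((P,(203,130)),(S,c2(243,292)));print("buffer top",L(X),e)
for n,a,b in[("hfree",t(54,240),s(567,276)),("hin",t(67,163),s(510,227)),("hub front",t(173,175),s(573,151))]:
    X,e=tri((T,a),(S,b));print(n,L(X),np.round(e,4))
E
```

```text
buffer top [-0.0314  0.0592  0.086 ] [np.float64(0.0005965461282626729), np.float64(0.0005965461282627454)]
hfree [-0.1096  0.0875  0.09  ] [0.0012 0.0012]
hin [-0.0432  0.0886  0.098 ] [0.0004 0.0004]
hub front [-0.0372 -0.      0.1159] [0.0029 0.0029]
```

Geometry agrees with contact to within a few mm. To be sure, I'll press lightly on the handle from above: if it stays put well past the 7.5 N brake force, the buffer is loaded.

```bash
python3 -m handwheel '0.048 0 0 0 0 0 1;0.048 0 0 0 0 0 1;0.048 0 0 0 0 0 1;0.048 0 0 0 0 0 1;0.047 0.002 0 0 0 0 1;0 0 -0.04 0 0 0 1;0 0 -0.04 0 0 0 1;0 0 -0.035 0 0 0 1;0 0 -0.018 0 0 0 1;0 0 0 0 0 0 1;0 0 0 0 0 0 1' 40
```

```text
time: 27.95
tool_pos: [0.5739, 0.0993, 0.1092]
ee_rot: [-0.243, -3.128, 0.011]
force: [0.0, 1.2, 0.5]
gripper_width: 0.0
grip_force: 0.0
```

```bash
python3 -m handwheel '0 0 -0.003 0 0 0 1;0 0 -0.002 0 0 0 1;0 0 0 0 0 0 1;0 0 0 0 0 0 1'
```

```text
time: 28.35
tool_pos: [0.5732, 0.0996, 0.1056]
ee_rot: [-0.243, -3.13, 0.01]
force: [-0.4, -0.2, 0.1]
gripper_width: -0.003
grip_force: 0.0
```

```bash
python3 -m handwheel '0 0 -0.002 0 0 0 1;0 0 0 0 0 0 1;0 0 0 0 0 0 1'
```

```text
time: 28.65
tool_pos: [0.5727, 0.0995, 0.1028]
ee_rot: [-0.243, -3.129, 0.011]
force: [-0.6, -0.4, 0.2]
gripper_width: 0.0
grip_force: 0.0
```

```bash
python3 -m handwheel '0 0 -0.002 0 0 0 1;0 0 0 0 0 0 1;0 0 0 0 0 0 1'
```

```text
time: 28.95
tool_pos: [0.5727, 0.0995, 0.1006]
ee_rot: [-0.243, -3.129, 0.011]
force: [-0.2, 0.2, 0.1]
gripper_width: -0.0
grip_force: 0.0
```

```bash
python3 -m handwheel '0 0 -0.002 0 0 0 1;0 0 0 0 0 0 1;0 0 0 0 0 0 1'
```

```text
time: 29.25
tool_pos: [0.573, 0.0995, 0.0999]
ee_rot: [-0.243, -3.13, 0.01]
force: [-2.8, -0.5, 5.2]
gripper_width: -0.001
grip_force: 2.9
```

```bash
python3 -m handwheel '0 0 -0.0015 0 0 0 1;0 0 0 0 0 0 1;0 0 0 0 0 0 1'
```

```text
time: 29.55
tool_pos: [0.573, 0.0995, 0.0993]
ee_rot: [-0.243, -3.13, 0.01]
force: [-3.3, -0.2, 11.3]
gripper_width: -0.001
grip_force: 5.0
```

```bash
python3 -m handwheel '0 0 -0.0005 0 0 0 1;0 0 0 0 0 0 1;0 0 0 0 0 0 1'
```

```text
time: 29.85
tool_pos: [0.573, 0.0995, 0.0993]
ee_rot: [-0.243, -3.131, 0.01]
force: [-4.3, -0.8, 11.5]
gripper_width: 0.002
grip_force: 6.1
```

```bash
python3 -m handwheel '0 0 0 0 0 0 1;0 0 0 0 0 0 1;0 0 0 0 0 0 1'
```

```text
time: 30.15
tool_pos: [0.573, 0.0995, 0.0993]
ee_rot: [-0.243, -3.131, 0.01]
force: [-5.4, -1.1, 11.9]
gripper_width: 0.002
grip_force: 6.1
```

It holds about 12 N without moving, well above the brake alone, so the buffer is loaded. Retreating and handing in.

```bash
python3 -m handwheel '0 0 0.01 0 0 0 1;0 0 0.04 0 0 0 1;0 0 0.05 0 0 0 1;0 0 0.03 0 0 0 1;-0.05 0 0 0 0 0 1;-0.05 0 0 0 0 0 1;-0.05 0 0 0 0 0 1;-0.05 0 0 0 0 0 1;0 0 0 0 0 0 1;0 0 0 0 0 0 1;0 0 0 0 0 0 1'
python3 - <<'E'
from bench import manip
s=manip.get_state();print(s['time'],s['tool_pos'],s['force']);print(manip.job_done())
E
```

```text
time: 31.25
tool_pos: [0.3743, 0.0998, 0.2276]
ee_rot: [-0.243, -3.131, 0.009]
force: [-1.3, 0.2, 0.0]
gripper_width: -0.001
grip_force: 0.0
31.25 [0.37428203 0.09981838 0.22757966] [-1.31920003  0.23793997  0.00875033]
the job is handed in; nothing more can be done
None
```

I've handed the job in at 31 s: I eased the crank forward about 0.25 rad, laid the pawl back clear of the wheel, and left the crank pressing on the rubber stop at roughly 7–10 N (estimated from wrist forces), with the robot clear.

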